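Try handle sleeves on a saucepan and sort them

ROBOT

A 6-joint arm with a two-finger parallel gripper is mounted at the origin on a cart in front of the work surface, level with it; the furniture and walls round the work are solid. World frame = base frame: x ahead of the robot, y to its left, z up, the work surface at z = 0. Lengths are in m, angles in rad, forces in N, time in s.
With the tool pointing down it reaches from about 0.35 to 0.975 m from the base axis. Payload 4.9 kg.
Tool frame: the origin (TCP) lies midway between the tips of the shut fingers; the grasp point (between the pads) lies 19 mm behind it (ctrl.tcp_to_grasp is the distance from the TCP to the grasp point, in m); z points along the fingers, y is the line along which they close (so a half turn about z gives the same grasp; the last joint's range is limited). The gripper opens to 85 mm and grips with 20 to 120 N. Pads are 22 mm wide; open, the fingers measure 114 mm over their backs; the gripper's body (76 mm by 85 mm) begins 54 mm behind the grasp point. The pads swing forward as they close: fully open they stand 13 mm farther back than shut.
Start: joints at [1.097, 0.053, 1.613, -0, 1.476, -0.119], TCP at [0.217, 0.586, 0.231] pointing down, gripper open.
Joint ranges: [-3.01, 3.01], [-1.01, 2.22], [0.06, 2.58], [-1.02, 4.17], [0.09, 2.62], [-3.14, 3.14]. Speed limits (rad/s): [2.57, 2.57, 3.14, 3.14, 3.14, 3.14].

INTERFACE

Orientations are given as a rotation vector (axis times angle).
In Python, from station import ctrl gives the robot as it stands.
- The arm moves only by the shell command python3 jog.py 'ROWS' [FORCE]. ROWS is rows parted by semicolons, their numbers by spaces, 1 to 20 of them, each of 7 numbers: the finger opening in m, then dx, dy, dz in m, then a rotation vector rx, ry, rz in rad; each row is the pose to reach, as a shift and turn from the pose commanded when the command began, along the tool's axes at that moment; what a row does not reach only later rows make up. A row lasts 1/12 s, in which the tool goes at most 0.0417 m and 0.125 rad, less where a joint would pass 70% of its speed; a pose out of reach is approached as far as the arm can. The fingers move at their own pace and stop on an object; FORCE is the grip in N (left out, the last holds). Time passes only in rows, so rows that do not move let the fingers close. It prints the time, the measured TCP pose, the force, the opening and the grip force at its end.
- ctrl.get_obs(): the state, without advancing time (a new reading comes with each control period).
- ctrl.get_image(name): name is "scene" or "top" or "wrist"; returns the picture (420x560x3 uint8, red, green, blue); there is no depth.
- ctrl.camera_params(name): a dict with "fx", "fy", "cx", "cy" (pixels), "T" (4x4, takes a point from camera to world coordinates); the wrist camera has in their place "tool_from_camera" (4x4, takes a point from camera to tool coordinates, whose origin is the TCP and whose axes are the flange's). Camera axes: x right, y down, z forward; pixel columns grow to the right and rows downward; lengths in m; the calibration is good to about 2 mm. A picture is of the moment at which its call begins: read the wrist's pose just before it. camera_params takes no time and is no camera call.
- ctrl.finish_job(): hands the job in; it is judged then, once.
The state is a dict: "t": time; "q": joint angles; "dq": joint speeds; "effort": joint torques, N m; "tool_pos": TCP position; "tool_rot": TCP orientation; "contact_force": force on the tool from outside, world axes, zero at the start; "wrist_torque": the same for the moment, N m; "opening": finger opening in m; "grip_force": force on a finger pad.
Only numpy, scipy, OpenCV 4.12 (cv2) and the standard library are available. Lean on these libraries where they do the work, as an engineer would, in place of code of your own. Each camera call takes 0.05 s, during which the arm holds its last target. There are 200 camera calls.

TASK

Find out which of the two dark wooden sleeves fits the saucepan's bare steel handle. One at a time, slide a sleeve along the handle until it is fully home against the collar or will go no further, draw it off again and put it away before trying the other: lay it flat on the wooden cutting board if it went fully home, or flat in the cardboard box if it stuck part-way. Try both, and leave the spice jar and timer where they stand.

Things in the scene. Friction and masses are not known exactly. Their poses are not given: they have to be found in the camera images.
- saucepan: Fixed steel saucepan, 154 mm across the rim, 105 mm tall. Origin at the centre of its underside, z up. Its level handle points along its -y axis, axis 85 mm above the counter: a short neck, a round collar (34 mm across), then the bare round steel handle, 20 mm thick, 85 mm long, tapering over the last 15 mm to 12 mm at the tip, which lies at y = -190 mm.
- handle_stop (a point): Point on the handle's axis at the collar's outer face, where a fitting sleeve stops (y = -105 mm in the saucepan's frame); axes as the saucepan's. A fitting sleeve's centre ends 55 mm out from here; that of the sleeve that sticks stops about 105 mm out.
- handle_tip (a point): Point on the handle's axis at its free tip, 85 mm from handle_stop.
- sleeve_a: Loose dark wooden sleeve, a square bar 44 x 110 x 44 mm, 130 g, lying flat. Origin at the centre of its underside; y is its long axis. A 26 mm square bore opens at both ends; either end may go on. It looks like sleeve_b: in one of the two the bore runs right through, in the other its middle 40 mm is narrowed, so the handle's tip stops 35 mm inside. Which is which only trying shows.
- sleeve_a_center (a point): Centre of sleeve_a, 22 mm above its underside, on the bore's axis.
- sleeve_b: The other sleeve: same size, nominal mass, outside look and axes as sleeve_a (see there).
- sleeve_b_center (a point): Centre of sleeve_b, 22 mm above its underside, on the bore's axis.
- cutting_board: Fixed flat wooden cutting board with a short handle, 150 x 320 x 13 mm, its length along its y axis. Origin at the centre of its underside; the top is 13 mm above it.
- return_box: Fixed open cardboard box, 170 x 170 x 40 mm outside, walls and floor 4 mm. Origin at the centre of its underside.
- spice_jar: Loose spice jar, 57 mm across, 89 mm tall; bystander. Origin at the centre of its underside.
- timer: Loose round kitchen timer, 65 mm across, 58 mm tall; bystander. Origin at the centre of its underside.

How it is judged:
On the way, in this order (a step that is already met when the one before it is completed fails the run):
1. one sleeve has been slid along the handle as far as it goes (((y of sleeve_a_center in the frame of handle_stop between -0.063 and 0 m and x of sleeve_a_center in the frame of handle_stop between -0.006 and 0.006 m and z of sleeve_a_center in the frame of handle_stop between -0.006 and 0.006 m and angle between the y axis of sleeve_a and the y axis of saucepan, either way round below 0.15 rad) or (y of sleeve_b_center in the frame of handle_stop between -0.113 and 0 m and x of sleeve_b_center in the frame of handle_stop between -0.006 and 0.006 m and z of sleeve_b_center in the frame of handle_stop between -0.006 and 0.006 m and angle between the y axis of sleeve_b and the y axis of saucepan, either way round below 0.15 rad))), for 0.1 s.
2. with that sleeve put away where it belongs, the other has been slid along the handle as far as it goes ((((y of sleeve_a_center in the frame of handle_stop between -0.063 and 0 m and x of sleeve_a_center in the frame of handle_stop between -0.006 and 0.006 m and z of sleeve_a_center in the frame of handle_stop between -0.006 and 0.006 m and angle between the y axis of sleeve_a and the y axis of saucepan, either way round below 0.15 rad) and (x of sleeve_b_center in the frame of return_box between -0.081 and 0.081 m and y of sleeve_b_center in the frame of return_box between -0.081 and 0.081 m and contact force between sleeve_b and return_box above 0.3 N and angle between sleeve_b's own y axis and vertical above 1.45 rad and linear speed of sleeve_b below 0.03 m/s and height (world z) of sleeve_b_center between 0.022 and 0.031 m)) or ((y of sleeve_b_center in the frame of handle_stop between -0.113 and 0 m and x of sleeve_b_center in the frame of handle_stop between -0.006 and 0.006 m and z of sleeve_b_center in the frame of handle_stop between -0.006 and 0.006 m and angle between the y axis of sleeve_b and the y axis of saucepan, either way round below 0.15 rad) and (x of sleeve_a_center in the frame of cutting_board between -0.075 and 0.075 m and y of sleeve_a_center in the frame of cutting_board between -0.16 and 0.16 m and contact force between sleeve_a and cutting_board above 0.3 N and angle between sleeve_a's own y axis and vertical above 1.45 rad and linear speed of sleeve_a below 0.03 m/s and height (world z) of sleeve_a_center between 0.031 and 0.04 m)))), for 0.1 s.
At the end, for the whole second after the job is handed in: The sleeve that went home lies flat (0.12 rad), at rest on the cutting board, centre over the board and 31 to 40 mm high; the one that stuck lies flat, at rest on the box floor, centre inside, 22 to 31 mm high. Tried = within 8 mm of as far as it goes, within 6 mm and 0.15 rad of the handle's axis (x of sleeve_a_center in the frame of cutting_board between -0.075 and 0.075 m and y of sleeve_a_center in the frame of cutting_board between -0.16 and 0.16 m and contact force between sleeve_a and cutting_board above 0.3 N and angle between each of sleeve_a, sleeve_b's own y axis and vertical above 1.45 rad and linear speed of each of sleeve_a, sleeve_b below 0.03 m/s and height (world z) of sleeve_a_center between 0.031 and 0.04 m and x of sleeve_b_center in the frame of return_box between -0.081 and 0.081 m and y of sleeve_b_center in the frame of return_box between -0.081 and 0.081 m and contact force between sleeve_b and return_box above 0.3 N and height (world z) of sleeve_b_center between 0.022 and 0.031 m); the robot touches nothing.
It fails at once if the spice jar is moved by more than 40 mm or tipped over (distance of spice_jar from where it was at the start of the episode above 0.04 m or angle between spice_jar's own z axis and vertical above 0.5 rad).
It fails at once if the timer is moved by more than 40 mm or tipped over (distance of timer from where it was at the start of the episode above 0.04 m or angle between timer's own z axis and vertical above 0.5 rad).
It also fails if it takes over 72 s, if anything falls off the work surface, if the arm or the gripper's body presses on something with over 40 N, if the wrist force passes 120 N, or if a joint passes its speed limit or range.

## Working session

There is one attempt and no reset: what is moved stays moved. The work goes in short steps, Python scripts to look and compute and a shell command to move; the robot and the scene stay as the last step left them, time stands still between calls to the robot, and variables do not carry over. Pictures are saved under pics/ and viewed, at most 10 in all, crops included, and the job is handed in when it is done.

```bash
ls; mkdir -p pics
cat > shot.py <<'E'
import sys,cv2
from station import ctrl
n=sys.argv[1]
o=ctrl.get_obs()
im=ctrl.get_image(n); cv2.imwrite(f'pics/{sys.argv[2]}.png',im[:,:,::-1])
E
python3 - <<'E'
from station import ctrl
import cv2,numpy as np
np.set_printoptions(precision=4,suppress=True)
a=ctrl.get_image("scene");b=ctrl.get_image("top")
cv2.imwrite('pics/scene0.png',a[:,:,::-1]);cv2.imwrite('pics/top0.png',b[:,:,::-1])
for n in("scene","top","wrist"):print(n,ctrl.camera_params(n))
print(ctrl.get_obs())
E
```

```text
jog.py
pics
station.py
scene {'fx': 510.4805752828789, 'fy': 510.4805752828789, 'cx': 275.2664030043136, 'cy': 209.21761521818573, 'T': array([[ 0.652 , -0.3241,  0.6854, -0.2599],
       [-0.7581, -0.2689,  0.5941, -0.7683],
       [-0.0083, -0.907 , -0.421 ,  0.605 ],
       [ 0.    ,  0.    ,  0.    ,  1.    ]])}
top {'fx': 432.7430389654581, 'fy': 432.7430389654581, 'cx': 270.574115513114, 'cy': 208.0645797793766, 'T': array([[-0.0246, -0.9939,  0.1075,  0.4203],
       [-0.9997,  0.0251,  0.0035, -0.0241],
       [-0.0061, -0.1074, -0.9942,  1.4805],
       [ 0.    ,  0.    ,  0.    ,  1.    ]])}
wrist {'fx': 340.57778105515973, 'fy': 340.57778105515973, 'cx': 276.6491648942412, 'cy': 209.32421121240617, 'tool_from_camera': array([[ 0.0004, -0.9627, -0.2705,  0.0689],
       [ 1.    ,  0.0005, -0.0003, -0.0002],
       [ 0.0004, -0.2705,  0.9627, -0.1433],
       [ 0.    ,  0.    ,  0.    ,  1.    ]])}
{'t': 0.1, 'q': array([ 1.097 ,  0.0533,  1.6141,  0.    ,  1.476 , -0.119 ]), 'dq': array([ 0.0015, -0.001 , -0.0038,  0.0004, -0.0004,  0.0011]), 'effort': array([  0.0002, -39.4904, -37.1363,  -0.0001,   0.004 ,  -0.    ]), 'tool_pos': array([0.2169, 0.5856, 0.2302]), 'tool_rot': array([-0.5543, -3.0917,  0.0028]), 'contact_force': array([-0.3554,  0.3386,  0.0862]), 'wrist_torque': array([-0.0104, -0.0165, -0.0061]), 'grip_force': 0.0, 'opening': 0.0852808523483119}
```

View pics/top0.png

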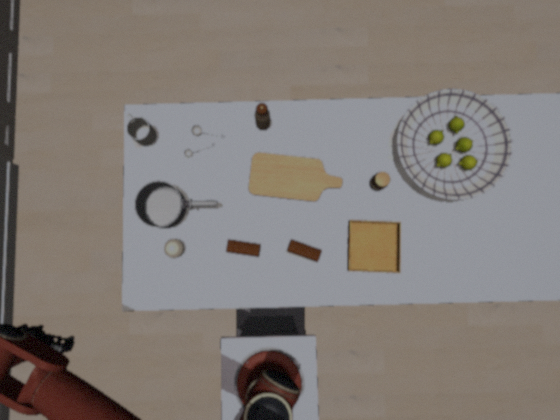

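View pics/scene0.png

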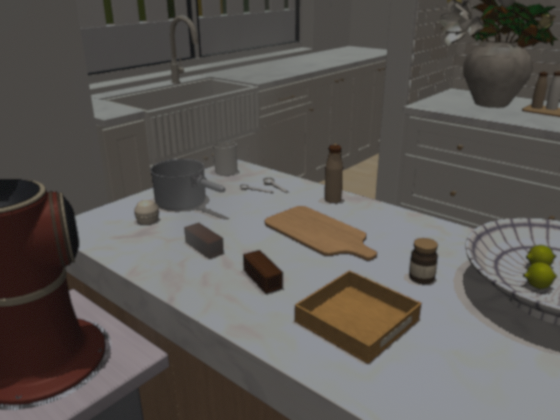

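The top view shows the pan at about (163,205) with its handle to the right, tip near (220,205). The sleeves are at (243,248) and (304,251), the board at (287,177), the box at (374,246), the timer at (174,248) and the jar at (381,180). The scene view agrees, with the sleeves at (204,240) and (263,271).

```bash
cat > h.py <<'E'
import cv2,numpy as np
from scipy.spatial.transform import Rotation as R
from station import ctrl
np.set_printoptions(precision=4,suppress=True)
def cam(n,o=None):
    p=ctrl.camera_params(n)
    if n=="wrist":
        o=o or ctrl.get_obs();T=np.eye(4);T[:3,:3]=R.from_rotvec(o['tool_rot']).as_matrix();T[:3,3]=o['tool_pos']
        p['T']=T@p['tool_from_camera']
    return p
def ray(p,u,v):
    d=np.array([(u-p['cx'])/p['fx'],(v-p['cy'])/p['fy'],1.]);return p['T'][:3,3],p['T'][:3,:3]@d
def onz(p,u,v,z):
    c,d=ray(p,u,v);return c+d*(z-c[2])/d[2]
def proj(p,X):
    x=np.linalg.inv(p['T'])@np.r_[X,1];return np.array([p['fx']*x[0]/x[2]+p['cx'],p['fy']*x[1]/x[2]+p['cy']])
def tri(r1,r2):
    (a,d),(b,e)=r1,r2;s=np.linalg.lstsq(np.c_[d,-e],b-a,rcond=None)[0]
    P,Q=a+d*s[0],b+e*s[1];return (P+Q)/2,np.linalg.norm(P-Q)
E
python3 - <<'E'
from h import *
im=cv2.imread('pics/top0.png');p=cam('top')
hsv=cv2.cvtColor(im,cv2.COLOR_BGR2HSV)
def blobs(m,z,nm,amin=150):
    for c in cv2.findContours(m,cv2.RETR_EXTERNAL,cv2.CHAIN_APPROX_NONE)[0]:
        if cv2.contourArea(c)<amin: continue
        w=np.array([onz(p,*q,z)[:2] for q in c[:,0].astype(float)],np.float32)
        r=cv2.minAreaRect(w);print(nm,cv2.minAreaRect(c),'W',np.array(r[0]),np.array(r[1]),r[2])
roi=np.zeros(im.shape[:2],np.uint8);roi[90:305,124:400]=255
dark=cv2.inRange(hsv,(0,90,20),(20,255,120))&roi
blobs(dark,.044,'dark')
wood=cv2.inRange(hsv,(10,60,110),(30,255,255))&roi
blobs(wood,.013,'wood')
g=cv2.cvtColor(im,cv2.COLOR_BGR2GRAY)
t=im[195:215,180:230];cv2.imwrite('pics/x.png',cv2.resize(im[170:290,125:345],None,fx=3.6,fy=3.6,interpolation=cv2.INTER_CUBIC)) 
for uv,z,n in [((220,205),.085,'tip'),((163,205),.105,'pan'),((174,248),.058,'timer'),((381,180),.089,'jar'),((374,246),.04,'box')]:print(n,onz(p,*uv,z))
E
```

```text
dark ((303.898193359375, 250.28506469726562), (31.07748031616211, 10.695496559143066), 19.653825759887695) W [ 0.4327 -0.1256] [0.1022 0.0353] 68.98843383789062
dark ((242.85205078125, 247.65283203125), (31.250389099121094, 10.532173156738281), 8.530765533447266) W [0.4463 0.0758] [0.1034 0.0347] 80.0868148803711
wood ((372.5, 245.5), (47.0, 51.0), 0.0) W [ 0.4425 -0.3597] [0.1582 0.1697] 86.8133544921875
wood ((295.6524353027344, 177.6280517578125), (91.32687377929688, 41.522254943847656), 6.340191841125488) W [ 0.6823 -0.1073] [0.3138 0.1448] 82.04725646972656
tip [0.5853 0.1448 0.085 ]
pan [0.5876 0.3251 0.105 ]
timer [0.4504 0.3006 0.058 ]
jar [ 0.6534 -0.3805  0.089 ]
box [ 0.441  -0.3584  0.04  ]
```

View pics/x.png

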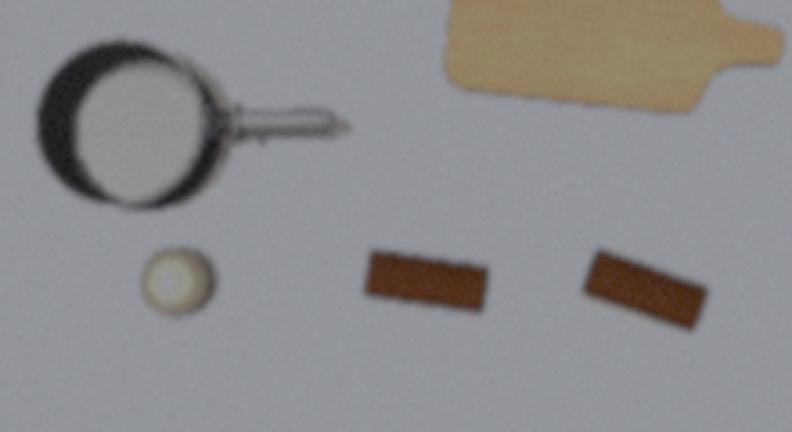

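The crop confirms it. The sleeves lie at crop (427,281) and (645,290), and the handle runs from the collar at (235,122) to the tip at (350,128), roughly along world -y. Next I'll move the wrist camera over them.

```bash
cat > go.py <<'E'
import sys
from h import *
# x y z yaw_of_tool_y(deg): offset in tool axes
x,y,z,a=map(float,sys.argv[1:5]);a=np.radians(a)
o=ctrl.get_obs();M=R.from_rotvec(o['tool_rot']).as_matrix()
Y=np.array([np.cos(a),np.sin(a),0]);Z=np.array([0,0,-1.]);T=np.c_[np.cross(Y,Z),Y,Z]
print('d',M.T@(np.array([x,y,z])-o['tool_pos']),'r',R.from_matrix(M.T@T).as_rotvec(),'rows',np.linalg.norm(np.array([x,y,z])-o['tool_pos'])/.0417)
E
python3 go.py .45 .08 .25 0
```

```text
d [-0.3943 -0.3931 -0.0192] r [-0.0018  0.0009  1.216 ] rows 13.359426998805853
```

```bash
r='.085 -.3943 -.3931 -.0192 -.0018 .0009 1.216'; python3 jog.py '.085 -.3943 -.3931 -.0192 -.0018 .0009 1.216;.085 -.3943 -.3931 -.0192 -.0018 .0009 1.216;.085 -.3943 -.3931 -.0192 -.0018 .0009 1.216;.085 -.3943 -.3931 -.0192 -.0018 .0009 1.216;.085 -.3943 -.3931 -.0192 -.0018 .0009 1.216;.085 -.3943 -.3931 -.0192 -.0018 .0009 1.216;.085 -.3943 -.3931 -.0192 -.0018 .0009 1.216;.085 -.3943 -.3931 -.0192 -.0018 .0009 1.216;.085 -.3943 -.3931 -.0192 -.0018 .0009 1.216;.085 -.3943 -.3931 -.0192 -.0018 .0009 1.216;.085 -.3943 -.3931 -.0192 -.0018 .0009 1.216;.085 -.3943 -.3931 -.0192 -.0018 .0009 1.216;.085 -.3943 -.3931 -.0192 -.0018 .0009 1.216;.085 -.3943 -.3931 -.0192 -.0018 .0009 1.216;.085 -.3943 -.3931 -.0192 -.0018 .0009 1.216;.085 -.3943 -.3931 -.0192 -.0018 .0009 1.216;.085 -.3943 -.3931 -.0192 -.0018 .0009 1.216;.085 -.3943 -.3931 -.0192 -.0018 .0009 1.216'
cat > wshot.py <<'E'
import sys,pickle
from h import *
p=cam('wrist');im=ctrl.get_image('wrist')[:,:,::-1]
cv2.imwrite(f'pics/{sys.argv[1]}.png',im);pickle.dump(p,open(f'{sys.argv[1]}.pkl','wb'));print(p['T'][:3,3],ctrl.get_obs()['q'])
E
python3 wshot.py w1
```

```text
t: 1.6
tool_pos: [0.4497, 0.0816, 0.2502]
tool_rot: [-2.218, -2.223, -0.003]
contact_force: [0.3, 0.1, 0.9]
opening: 0.085
grip_force: 0.0
[0.4491 0.1498 0.3937] [ 0.0154 -0.3787  1.9638  0.0019  1.556   0.0131]
```

View pics/w1.png

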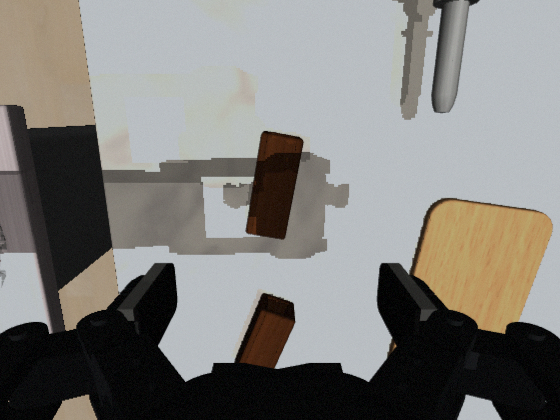

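The wrist view shows the first sleeve at (274,185), the second at (266,330), the handle from (455,5) to its tip at (444,108), and the collar at the top edge. I'll take a second viewpoint for stereo.

```bash
python3 jog.py '.085 .035 .01 0 0 0 0;.085 .07 .02 0 0 0 0;.085 .1 .03 0 0 0 0;.085 .1 .03 0 0 0 0;.085 .1 .03 0 0 0 0'
python3 wshot.py w2
```

```text
t: 2.07
tool_pos: [0.4797, 0.1826, 0.2504]
tool_rot: [-2.216, -2.226, -0.001]
contact_force: [-0.5, 0.5, -0.0]
opening: 0.0854
grip_force: 0.0
[0.479  0.2509 0.3938] [ 0.2162 -0.231   1.847   0.0011  1.5252  0.2132]
```

View pics/w2.png

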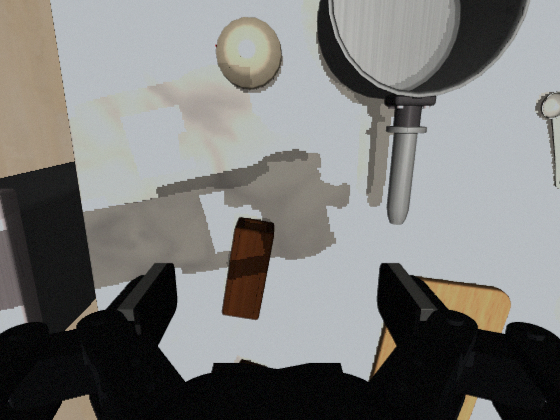

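The second view shows the collar face at about (406,130), the tip at (397,222), and the first sleeve at (247,268). I'll zoom in on the handle and sleeve in both views for exact features.

Run:
```python
from h import *
a=cv2.imread('pics/w1.png');b=cv2.imread('pics/w2.png')
c=lambda im,x,y,f=4:cv2.resize(im[y:y+75 if f==4 else y+120,x:x+100 if f==4 else x+160],(400,300),interpolation=cv2.INTER_CUBIC)
cv2.imwrite('pics/z.png',np.vstack([np.hstack([c(a,400,0,2),c(b,340,115,2)]),np.hstack([c(a,200,125,2),c(b,170,210,2)])]))
def prof(im,rows,x0,x1):
    g=cv2.cvtColor(im,cv2.COLOR_BGR2GRAY)
    for r in rows: print(r,g[r,x0:x1].tolist())
prof(a,[20,60,90],420,480);prof(b,[140,170,200],375,430)
def colp(im,c,y0,y1):
    g=cv2.cvtColor(im,cv2.COLOR_BGR2GRAY);print('col',c,g[y0:y1,c].tolist())
colp(a,444,95,120);colp(b,397,205,235);colp(b,403,120,140)
```

```text
20 [97, 96, 128, 131, 130, 134, 130, 133, 180, 187, 188, 190, 187, 188, 188, 189, 190, 189, 189, 188, 86, 39, 41, 55, 63, 74, 85, 93, 96, 110, 116, 122, 129, 135, 143, 151, 155, 164, 165, 163, 160, 155, 145, 139, 136, 126, 108, 155, 188, 187, 188, 188, 189, 187, 188, 188, 188, 187, 188, 188]
60 [131, 131, 131, 130, 180, 187, 188, 188, 189, 189, 189, 188, 188, 190, 188, 91, 38, 43, 56, 69, 81, 92, 93, 104, 118, 125, 134, 139, 145, 154, 159, 161, 140, 158, 160, 153, 143, 140, 137, 131, 115, 110, 177, 186, 189, 188, 186, 190, 191, 189, 188, 188, 187, 186, 189, 188, 189, 189, 188, 190]
90 [128, 182, 188, 189, 186, 191, 187, 188, 189, 186, 188, 152, 66, 42, 51, 66, 82, 98, 107, 111, 118, 130, 136, 146, 141, 148, 153, 156, 154, 154, 156, 150, 142, 135, 134, 127, 104, 111, 181, 188, 191, 189, 187, 188, 189, 189, 187, 189, 190, 187, 190, 189, 189, 188, 190, 190, 186, 187, 188, 189]
140 [96, 126, 129, 130, 128, 131, 129, 130, 133, 129, 132, 133, 130, 130, 178, 187, 187, 184, 76, 38, 55, 68, 77, 85, 93, 103, 117, 125, 127, 140, 154, 160, 165, 173, 169, 165, 153, 147, 136, 132, 112, 114, 174, 1
[... 298 characters left out ...]
187, 187, 187, 187, 189, 186, 187]
200 [127, 128, 129, 126, 126, 127, 129, 179, 185, 184, 186, 187, 94, 48, 61, 80, 92, 98, 109, 121, 127, 135, 140, 149, 154, 155, 155, 158, 150, 144, 136, 134, 127, 108, 92, 175, 188, 187, 184, 185, 188, 187, 186, 186, 187, 188, 188, 187, 187, 187, 185, 185, 186, 186, 184]
col 444 [142, 142, 142, 140, 138, 135, 134, 133, 133, 134, 130, 132, 134, 134, 131, 135, 125, 87, 187, 189, 186, 187, 188, 190, 189]
col 397 [144, 143, 141, 142, 141, 144, 140, 138, 142, 138, 137, 139, 137, 131, 131, 131, 133, 129, 131, 140, 186, 184, 187, 184, 185, 186, 187, 186, 188, 187]
col 403 [56, 57, 55, 56, 53, 56, 60, 113, 147, 148, 146, 148, 133, 69, 122, 123, 128, 128, 128, 129]
```

View pics/z.png

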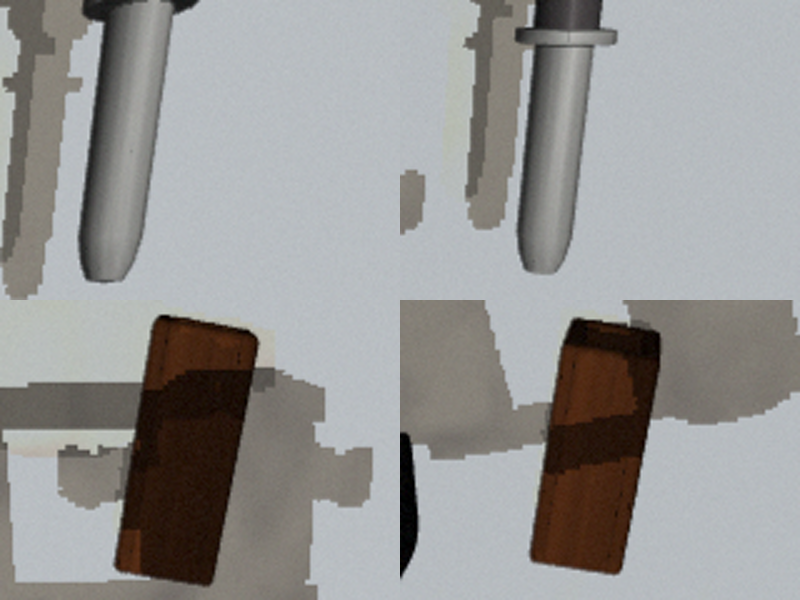

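Zoomed 2.5x, the views show handle and sleeve outlines clearly: tips at rows 112.5 (w1) and 224.5 (w2), the collar's outer face at w2 row 133, and the sleeve's top-face corners.

Run:
```python
from h import *
import pickle
p1,p2=[pickle.load(open(f'w{i}.pkl','rb')) for i in(1,2)]
print('tip',tri(ray(p1,441.6,112.3),ray(p2,395.2,224.3)))
for z in(.085,.1):
  for p,L in((p1,[(453.4,20),(448.3,60),(444.5,90),(441.6,112.3)]),(p2,[(406.2,132.5),(404.9,140),(401.4,170),(398,200),(395.2,224.3)])):
    print(z,[onz(p,*q,z)[:2] for q in L])
  print('w',onz(p1,440,20,z)-onz(p1,466.9,20,z),onz(p2,389.9,170,z)-onz(p2,412.8,170,z))
# sleeve L top corners (zoomed -> px)
A=[(155,316),(257,332),(116,572),(210,585)];B=[(562,345),(657,360),(532,562),(619,574)]
for a,b in zip(A,B):
    print(tri(ray(p1,200+a[0]/2.5,125+(a[1]-300)/2.5),ray(p2,170+(b[0]-400)/2.5,210+(b[1]-300)/2.5)))
```

```text
tip (array([0.5908, 0.1517, 0.0897]), np.float64(8.329592824360235e-05))
0.085 [array([0.593, 0.224]), array([0.593 , 0.1939]), array([0.5931, 0.1701]), array([0.593 , 0.1517])]
0.085 [array([0.5938, 0.2356]), array([0.5933, 0.2291]), array([0.593 , 0.2022]), array([0.5927, 0.174 ]), array([0.5925, 0.1502])]
w [-0.0219 -0.0001  0.    ] [-0.0209 -0.0001  0.    ]
0.1 [array([0.586 , 0.2204]), array([0.586 , 0.1917]), array([0.5861, 0.1691]), array([0.586 , 0.1516])]
0.1 [array([0.5882, 0.2364]), array([0.5877, 0.2302]), array([0.5874, 0.2046]), array([0.5872, 0.1778]), array([0.5869, 0.1551])]
w [-0.0209 -0.0001  0.    ] [-0.0199 -0.0001  0.    ]
(array([0.4348, 0.1334, 0.0488]), np.float64(3.394752950293632e-05))
(array([0.4753, 0.1273, 0.0502]), np.float64(0.0003097386547602838))
(array([0.4167, 0.0238, 0.0424]), np.float64(0.0004497486634424013))
(array([0.4577, 0.0183, 0.0436]), np.float64(0.00016371341828183225))
```

The checks hold. The handle axis is at x=0.593, running from y≈0.236 (collar) to y≈0.151 (tip), 85 mm long, at z≈0.085–0.09. Sleeve L is centred at (0.446,0.0757), its top at about 0.046, and the top camera gives the same. I'll go and grasp it.

```bash
python3 go.py .446 .0757 .1 -9.6;python3 go.py .446 .0757 .008 -9.6
```

```text
d [-0.106  -0.034   0.1503] r [ 0.     -0.0012  0.1705] rows 4.485102223781142
d [-0.1061 -0.034   0.2423] r [ 0.     -0.0012  0.1705] rows 6.395409577299078
```

```bash
python3 jog.py '.085 -.106 -.034 .15 0 -.0012 .1705;.085 -.106 -.034 .15 0 -.0012 .1705;.085 -.106 -.034 .15 0 -.0012 .1705;.085 -.106 -.034 .15 0 -.0012 .1705;.085 -.106 -.034 .15 0 -.0012 .1705;.085 -.106 -.034 .18 0 -.0012 .1705;.085 -.106 -.034 .21 0 -.0012 .1705;.085 -.106 -.034 .242 0 -.0012 .1705;.085 -.106 -.034 .242 0 -.0012 .1705;.04 -.106 -.034 .242 0 -.0012 .1705;.04 -.106 -.034 .242 0 -.0012 .1705;.03 -.106 -.034 .242 0 -.0012 .1705;.03 -.106 -.034 .242 0 -.0012 .1705;.03 -.106 -.034 .242 0 -.0012 .1705;.03 -.106 -.034 .242 0 -.0012 .1705;.03 -.106 -.034 .242 0 -.0012 .1705' 40
python3 go.py .593 .05 .071 0
```

```text
t: 3.45
tool_pos: [0.4488, 0.0749, 0.0113]
tool_rot: [2.4, 2.022, 0.007]
contact_force: [-1.0, -0.4, 7.4]
opening: 0.0434
grip_force: 43.2
d [-0.      0.1466 -0.0589] r [ 0.0054 -0.0008 -0.1703] rows 3.789839733221644
```

```bash
python3 jog.py '.03 0 0 -.03 0 0 0;.03 0 0 -.066 0 0 0;.03 0 0 -.066 0 0 0;.03 -.0 .05 -.066 0 0 -.1;.03 0 .1 -.066 0 0 -.17;.03 0 .1466 -.066 0 0 -.17;.03 0 .1466 -.066 0 0 -.17;.03 0 .1466 -.066 0 0 -.17;.03 0 .1466 -.066 0 0 -.17;.03 0 .1466 -.066 0 0 -.17'
python3 go.py .593 .05 .0743 0; python3 wshot.py w3
```

```text
t: 4.28
tool_pos: [0.5901, 0.0501, 0.0743]
tool_rot: [-2.221, -2.221, -0.0]
contact_force: [0.3, -0.2, -1.8]
opening: 0.0433
grip_force: 42.3
d [-0.0001  0.0029 -0.    ] r [-0.0005 -0.0006 -0.0003] rows 0.06939228169454852
[0.5898 0.1185 0.2176] [-0.041   0.1223  1.8143  0.0006  1.2055 -0.041 ]
```

View pics/w3.png

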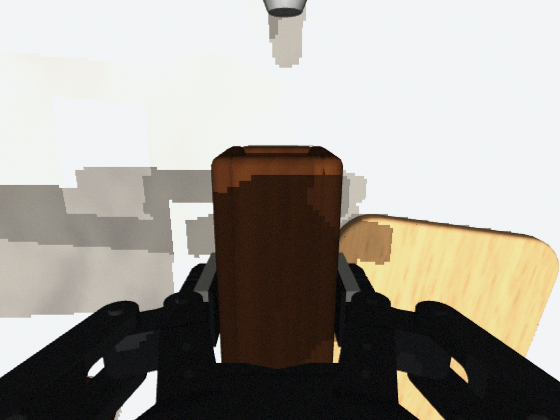

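The sleeve in the gripper is centred on column 277, and the handle tip shows at (285,10). That puts the tip about 3 mm to +x, which agrees with x=0.593. I'll correct for that and insert.

```bash
python3 jog.py '.03 .01 .003 0 0 0 0;.03 .03 .003 0 0 0 0;.03 .045 .003 0 0 0 0;.03 .055 .003 0 0 0 0;.03 .065 .003 0 0 0 0;.03 .075 .003 0 0 0 0;.03 .075 .003 0 0 0 0'
```

```text
t: 4.92
tool_pos: [0.5937, 0.1268, 0.0747]
tool_rot: [-2.22, -2.223, -0.002]
contact_force: [-0.6, -0.6, -1.6]
opening: 0.0433
grip_force: 42.3
```

```bash
python3 jog.py '.03 .005 0 0 0 0 0;.03 .01 0 0 0 0 0;.03 .015 0 0 0 0 0;.03 .015 0 0 0 0 0;.03 .015 0 0 0 0 0'
```

```text
t: 5.33
tool_pos: [0.594, 0.14, 0.0746]
tool_rot: [2.222, 2.221, 0.001]
contact_force: [0.1, -0.4, -1.9]
opening: 0.0433
grip_force: 42.3
```

```bash
python3 jog.py '.03 .01 0 0 0 0 0;.03 .02 0 0 0 0 0;.03 .03 0 0 0 0 0;.03 .035 0 0 0 0 0;.03 .040 0 0 0 0 0;.03 .043 0 0 0 0 0;.03 .046 0 0 0 0 0;.03 .046 0 0 0 0 0;.03 .046 0 0 0 0 0'
```

```text
t: 6.08
tool_pos: [0.5939, 0.1814, 0.075]
tool_rot: [2.217, 2.217, -0.012]
contact_force: [-3.7, -17.3, 3.0]
opening: 0.0436
grip_force: 42.9
```

It's fully home: 17 N of contact at y=0.181, as predicted. This is the fitting sleeve, so it belongs on the board. I'll hold, withdraw, and measure the board.

```bash
python3 jog.py '.03 0 0 0 0 0 0;.03 0 0 0 0 0 0;.03 -.015 0 0 0 0 0;.03 -.04 0 0 0 0 0;.03 -.07 0 0 0 0 0;.03 -.1 0 0 0 0 0;.03 -.14 0 0 0 0 0;.03 -.16 0 0 0 0 0;.03 -.16 0 0 -.01 0 0'
python3 - <<'E'
from h import *
import pickle
out=[]
for i in(1,2,3):
    p=pickle.load(open(f'w{i}.pkl','rb'));im=cv2.imread(f'pics/w{i}.png');hsv=cv2.cvtColor(im,cv2.COLOR_BGR2HSV)
    m=cv2.inRange(hsv,(8,60,110),(30,255,255));m[:,:330 if i!=1 else 390]=0
    c=max(cv2.findContours(m,0,2)[0],key=cv2.contourArea)[:,0].astype(float)
    s={}
    # topmost / upper right tangent points
    for n,d in(('up',(0,-1)),('right',(1,0)),('ur',(.8,-.6)),('ul',(-.7,-.7))):
        s[n]=c[np.argmax(c@np.array(d))]
    print(i,s,[(k,onz(p,*v,.013)[:2]) for k,v in s.items()])
    out.append((p,s))
for k in('up','ur','ul'):print(k,tri(ray(out[0][0],*out[0][1][k]),ray(out[1][0],*out[1][1][k])))
E
python3 go.py .688 -.067 .1 -8
```

```text
t: 6.83
tool_pos: [0.5944, 0.0221, 0.0748]
tool_rot: [2.221, 2.21, 0.012]
contact_force: [0.8, 0.1, -1.2]
opening: 0.0432
grip_force: 42.2
1 {'up': array([448., 200.]), 'right': array([552., 229.]), 'ur': array([550., 219.]), 'ul': array([437., 205.])} [('up', array([0.6468, 0.0551])), ('right', array([0.7744, 0.0201])), ('ur', array([0.7693, 0.0324])), ('ul', array([0.6349, 0.0491]))]
2 {'up': array([424., 280.]), 'right': array([510., 306.]), 'ur': array([508., 296.]), 'ul': array([424., 280.])} [('up', array([0.6615, 0.0547])), ('right', array([0.7744, 0.0191])), ('ur', array([0.7692, 0.0332])), ('ul', array([0.6615, 0.0547]))]
3 {'up': array([368., 217.]), 'right': array([558., 271.]), 'ur': array([555., 253.]), 'ul': array([345., 231.])} [('up', array([0.647 , 0.0561])), ('right', array([0.7746, 0.019 ])), ('ur', array([0.7698, 0.0318])), ('ul', array([0.6331, 0.0468]))]
up (array([ 0.6611,  0.05  , -0.0008]), np.float64(0.012800827946229113))
ur (array([0.7713, 0.0317, 0.0105]), np.float64(0.00024093344951243463))
ul (array([ 0.6685,  0.0363, -0.0288]), np.float64(0.02365827187964565))
d [-0.0886  0.0944 -0.0241] r [ 0.0119 -0.0002  0.1347] rows 3.1580318033151364
```

```bash
python3 go.py .69 -.05 .0748 -8;python3 go.py .69 -.05 .0253 -8
```

```text
d [-0.0716  0.096   0.0011] r [ 0.0119 -0.0002  0.1347] rows 2.8720975754027807
d [-0.0716  0.0954  0.0506] r [ 0.0119 -0.0002  0.1347] rows 3.1073823505180926
```

```bash
python3 jog.py '.03 -.035 .05 0 .012 0 .1347;.03 -.0716 .096 0 .012 0 .1347;.03 -.0716 .096 0 .012 0 .1347;.03 -.0716 .096 0 .012 0 .1347;.03 -.0716 .0954 .03 .012 0 .1347;.03 -.0716 .0954 .0506 .012 0 .1347;.03 -.0716 .0954 .0506 .012 0 .1347;.03 -.0716 .0954 .0506 .012 0 .1347;.03 -.0716 .0954 .0506 .012 0 .1347'; python3 go.py .69 -.05 .0243 -8
```

```text
t: 7.58
tool_pos: [0.6896, -0.0451, 0.0249]
tool_rot: [-2.364, -2.065, 0.0]
contact_force: [-0.2, 0.6, -0.7]
opening: 0.0433
grip_force: 45.6
d [-0.0048  0.001   0.0005] r [-0.0018 -0.0015  0.0049] rows 0.11942266021019537
```

Now I'll open the gripper, rise, and look back over the second sleeve.

```bash
python3 jog.py '.055 0 0 0 0 0 0;.07 0 0 0 0 0 0;.085 0 0 0 0 0 0;.085 0 0 0 0 0 0;.085 0 0 0 0 0 0;.085 0 0 -.04 0 0 0;.085 0 0 -.08 0 0 0;.085 0 0 -.12 0 0 0;.085 0 0 -.16 0 0 0;.085 0 0 -.2 0 0 0;.085 0 0 -.2 0 0 0'; python3 go.py .48 -.1 .24 -10
```

```text
t: 8.5
tool_pos: [0.6946, -0.0467, 0.2377]
tool_rot: [2.357, 2.058, 0.018]
contact_force: [0.4, -0.6, 2.2]
opening: 0.0851
grip_force: 0.0
d [-0.0818 -0.2054 -0.0058] r [ 0.0169 -0.0008  0.0394] rows 5.303976690546551
```

```bash
python3 jog.py '.085 -.08 -.205 0 .017 0 .04;.085 -.08 -.205 0 .017 0 .04;.085 -.08 -.205 0 .017 0 .04;.085 -.08 -.205 0 .017 0 .04;.085 -.08 -.205 0 .017 0 .04;.085 -.08 -.205 0 .017 0 .04;.085 -.08 -.205 0 .017 0 .04;.085 -.08 -.205 0 .017 0 .04' && python3 wshot.py w4; python3 jog.py '.085 -.04 0 0 0 0 0;.085 -.08 0 0 0 0 0;.085 -.08 0 0 0 0 0;.085 -.08 0 0 0 0 0' && python3 wshot.py w5
python3 - <<'E'
from h import *
a,b=cv2.imread('pics/w4.png'),cv2.imread('pics/w5.png')
cv2.imwrite('pics/w45.png',np.hstack([a[:,80:480],b[:,80:480]]))
E
```

```text
t: 9.17
tool_pos: [0.4762, -0.0977, 0.2256]
tool_rot: [-2.398, -2.009, 0.016]
contact_force: [0.2, -0.7, -0.3]
opening: 0.0851
grip_force: 0.0
[ 0.4901 -0.0309  0.3689] [-0.3538 -0.2723  1.9222 -0.0023  1.5084 -0.1782]
t: 9.55
tool_pos: [0.4631, -0.1777, 0.2251]
tool_rot: [-2.398, -2.006, 0.017]
contact_force: [0.7, 0.7, 0.2]
opening: 0.0853
grip_force: 0.0
[ 0.4774 -0.1109  0.3685] [-0.5119 -0.2471  1.9026 -0.0048  1.5042 -0.3355]
```

View pics/w45.png

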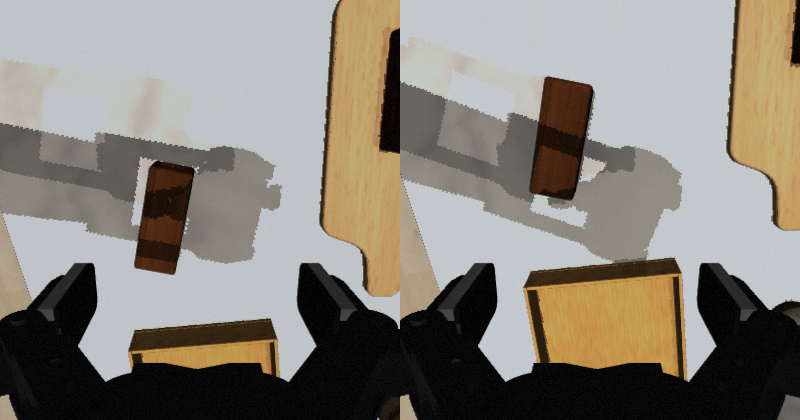

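w4 (left) shows the second sleeve's top face between (149,166) and (176,273). w5 (right half) shows its corners at (546,77), (592,87), (575,199) and (530,190), and the box's near rim corners at (525,273) and (681,259). The first sleeve lies on the board at the upper right.

Run:
```python
from h import *
import pickle
p4,p5=[pickle.load(open(f'w{i}.pkl','rb')) for i in(4,5)]
C=np.array([onz(p5,u,v,.044) for u,v in[(226,77),(272,87),(255,199),(210,190)]]);print(C[:,:2],C.mean(0))
d=(C[0]+C[1]-C[2]-C[3])/2;print('len',np.linalg.norm(d),'yaw',np.degrees(np.arctan2(d[1],d[0])))
print(tri(ray(p4,215,267),ray(p5,210,190)),tri(ray(p4,256,273),ray(p5,255,199)))
print('box',tri(ray(p4,211,330),ray(p5,206,274)),tri(ray(p4,352,320),ray(p5,360,260)))
```

```text
[[ 0.4325 -0.0706]
 [ 0.4715 -0.0862]
 [ 0.4363 -0.1853]
 [ 0.3947 -0.1689]] [ 0.4337 -0.1277  0.044 ]
len 0.10525570991348672 yaw 69.73793252540065
(array([ 0.3962, -0.1679,  0.0497]), np.float64(2.6207215125216528e-05)) (array([ 0.4353, -0.1862,  0.0399]), np.float64(0.001089125765474611))
box (array([ 0.351 , -0.2827, -0.0156]), np.float64(0.0014735236720550794)) (array([ 0.5349, -0.2869,  0.0016]), np.float64(0.004759854135177079))
```

```bash
python3 - <<'E'
from h import *
import pickle
p4,p5=[pickle.load(open(f'w{i}.pkl','rb')) for i in(4,5)]
print('box',tri(ray(p4,211,352),ray(p5,206,287)),tri(ray(p4,357,341),ray(p5,363,273)))
print(onz(p5,206,287,.04),onz(p5,363,273,.04))
E
python3 go.py .4335 -.127 .1 -20.5;python3 go.py .4335 -.127 .010 -20.5
```

```text
box (array([ 0.3677, -0.2693,  0.0471]), np.float64(0.0003829833106954872)) (array([ 0.5298, -0.278 ,  0.0517]), np.float64(0.0013889095702577343))
[ 0.3651 -0.2728  0.04  ] [ 0.5324 -0.2845  0.04  ]
d [ 0.0435 -0.0355  0.1258] r [-0.0187  0.0002  0.1818] rows 3.3032813061255593
d [ 0.0434 -0.0338  0.2158] r [-0.0187  0.0002  0.1818] rows 5.339718032569025
```

```bash
python3 jog.py '.085 .0435 -.0355 .1 -.0187 0 .1818;.085 .0435 -.0355 .126 -.0187 0 .1818;.085 .0435 -.0355 .126 -.0187 0 .1818;.085 .0435 -.0355 .126 -.0187 0 .1818;.085 .0434 -.0345 .16 -.0187 0 .1818;.085 .0434 -.034 .19 -.0187 0 .1818;.085 .0434 -.0338 .2158 -.0187 0 .1818;.085 .0434 -.0338 .2158 -.0187 0 .1818;.04 .0434 -.0338 .2158 -.0187 0 .1818;.03 .0434 -.0338 .2158 -.0187 0 .1818;.03 .0434 -.0338 .2158 -.0187 0 .1818;.03 .0434 -.0338 .2158 -.0187 0 .1818;.03 .0434 -.0338 .2158 -.0187 0 .1818;.03 .0434 -.0338 .2158 -.0187 0 .1818' 40
python3 go.py .5935 .04 .0743 0
```

```text
t: 10.77
tool_pos: [0.4348, -0.1278, 0.0127]
tool_rot: [2.576, 1.789, 0.003]
contact_force: [0.5, 0.7, 6.3]
opening: 0.0437
grip_force: 42.7
d [ 0.2126  0.0904 -0.0613] r [ 0.0051  0.002  -0.357 ] rows 5.7317444978508805
```

```bash
python3 jog.py '.03 0 0 -.04 0 0 0;.03 0 0 -.08 0 0 0;.03 0 0 -.11 0 0 0;.03 .04 .02 -.11 .005 .002 -.1;.03 .08 .04 -.11 .005 .002 -.2;.03 .12 .055 -.11 .005 .002 -.3;.03 .16 .07 -.11 .005 .002 -.357;.03 .2 .0904 -.11 .005 .002 -.357;.03 .2 .0904 -.11 .005 .002 -.357;.03 .2 .0904 -.08 .005 .002 -.357;.03 .2 .0904 -.066 .005 .002 -.357;.03 .2 .0904 -.066 .005 .002 -.357;.03 .2 .0904 -.066 .005 .002 -.357;.03 .2 .0904 -.066 .005 .002 -.357'
python3 go.py .5935 .05 .0757 0; python3 wshot.py w6
python3 - <<'E'
from h import *
im=cv2.imread('pics/w6.png');g=cv2.cvtColor(im,6)
print(g[3,250:320].tolist());print(g[168,195:225].tolist(),g[168,325:355].tolist())
E
```

```text
t: 11.93
tool_pos: [0.5871, 0.0284, 0.0765]
tool_rot: [-2.22, -2.217, 0.003]
contact_force: [-0.4, 1.1, -0.3]
opening: 0.0435
grip_force: 42.0
d [0.0217 0.0064 0.0008] r [-0.004  -0.0017 -0.001 ] rows 0.5416142701384229
[0.5873 0.0966 0.2199] [-0.079   0.1119  1.82    0.0016  1.2124 -0.0785]
[243, 244, 243, 244, 243, 244, 244, 243, 244, 243, 244, 243, 244, 244, 244, 243, 243, 243, 244, 243, 243, 243, 244, 243, 244, 244, 244, 244, 204, 193, 195, 192, 193, 192, 195, 193, 192, 192, 191, 192, 193, 194, 193, 196, 190, 196, 192, 192, 193, 195, 192, 195, 192, 196, 189, 192, 192, 191, 240, 243, 243, 245, 244, 244, 244, 244, 244, 244, 245, 244]
[140, 144, 140, 145, 144, 144, 146, 144, 141, 147, 142, 145, 146, 146, 145, 146, 124, 48, 50, 52, 59, 55, 61, 63, 61, 62, 61, 62, 64, 64] [80, 80, 80, 80, 81, 77, 74, 72, 74, 67, 66, 57, 59, 56, 53, 48, 35, 139, 189, 194, 235, 239, 239, 243, 244, 244, 244, 245, 244, 243]
```

```bash
python3 jog.py '.03 .02 .0064 .001 -.004 -.0017 0;.03 .035 .0064 .001 -.004 -.0017 0;.03 .05 .0064 .001 -.004 -.0017 0;.03 .06 .0064 .001 -.004 -.0017 0;.03 .07 .0064 .001 -.004 -.0017 0;.03 .08 .0064 .001 -.004 -.0017 0;.03 .088 .0064 .001 -.004 -.0017 0;.03 .094 .0064 .001 -.004 -.0017 0;.03 .094 .0064 .001 -.004 -.0017 0'
```

```text
t: 12.73
tool_pos: [0.5936, 0.124, 0.0751]
tool_rot: [-2.22, -2.222, 0.0]
contact_force: [-0.3, -0.1, -0.6]
opening: 0.0434
grip_force: 42.0
```

```bash
python3 jog.py '.03 .004 0 0 0 0 0;.03 .008 0 0 0 0 0;.03 .011 0 0 0 0 0;.03 .014 0 0 0 0 0;.03 .014 0 0 0 0 0;.03 .014 0 0 0 0 0'
```

```text
t: 13.23
tool_pos: [0.5936, 0.1331, 0.075]
tool_rot: [2.218, 2.218, -0.01]
contact_force: [-0.1, -12.7, 1.0]
opening: 0.0434
grip_force: 42.2
```

It's stuck at y≈0.133, 12.7 N, exactly where the narrowed sleeve should stop. I'll hold briefly, draw it off and carry it to the box.

```bash
python3 jog.py '.03 .003 0 0 0 0 0;.03 .003 0 0 0 0 0;.03 .003 0 0 0 0 0;.03 -.02 0 0 0 0 0;.03 -.05 0 0 0 0 0;.03 -.08 0 0 0 0 0;.03 -.115 0 0 0 0 0;.03 -.13 0 0 0 0 0;.03 -.13 0 -.04 0 0 0;.03 -.13 0 -.08 0 0 0;.03 -.13 0 -.08 0 0 0;.03 -.13 0 -.08 0 0 0'
python3 go.py .442 -.36 .15 -4
```

```text
t: 14.23
tool_pos: [0.5962, 0.0065, 0.1593]
tool_rot: [2.218, 2.217, 0.007]
contact_force: [-1.1, 0.2, -1.4]
opening: 0.0434
grip_force: 42.1
d [-0.3665 -0.154   0.0084] r [0.0073 0.0004 0.0692] rows 9.536899298295811
```

```bash
python3 jog.py '.03 -.3665 -.154 .0084 .0073 0 .069;.03 -.3665 -.154 .0084 .0073 0 .069;.03 -.3665 -.154 .0084 .0073 0 .069;.03 -.3665 -.154 .0084 .0073 0 .069;.03 -.3665 -.154 .0084 .0073 0 .069;.03 -.3665 -.154 .0084 .0073 0 .069;.03 -.3665 -.154 .0084 .0073 0 .069;.03 -.3665 -.154 .0084 .0073 0 .069;.03 -.3665 -.154 .0084 .0073 0 .069;.03 -.3665 -.154 .0084 .0073 0 .069;.03 -.3665 -.154 .0084 .0073 0 .069;.03 -.3665 -.154 .0084 .0073 0 .069;.03 -.3665 -.154 .0084 .0073 0 .069'
python3 go.py .442 -.36 .0175 -4
```

```text
t: 15.32
tool_pos: [0.4393, -0.3584, 0.1452]
tool_rot: [-2.291, -2.138, 0.008]
contact_force: [0.0, 0.1, -1.6]
opening: 0.0434
grip_force: 42.0
d [-0.0017  0.004   0.1277] r [-0.0093 -0.002   0.0009] rows 3.063593976782381
```

```bash
python3 jog.py '.03 -.0017 .003 .04 -.0093 -.002 0;.03 -.0017 .003 .08 -.0093 -.002 0;.03 -.0017 .003 .11 -.0093 -.002 0;.03 -.0017 .003 .1277 -.0093 -.002 0;.03 -.0017 .003 .1277 -.0093 -.002 0;.03 -.0017 .003 .1277 -.0093 -.002 0'
```

```text
t: 15.82
tool_pos: [0.4419, -0.3593, 0.0177]
tool_rot: [2.294, 2.146, -0.0]
contact_force: [-0.4, -0.1, -0.9]
opening: 0.0434
grip_force: 46.0
```

```bash
python3 jog.py '.055 0 0 0 0 0 0;.065 0 0 0 0 0 0;.07 0 0 0 0 0 0;.07 0 0 0 0 0 0;.07 0 0 -.03 0 0 0;.07 0 0 -.07 0 0 0;.07 0 0 -.11 0 0 0;.07 0 0 -.15 0 0 0;.07 .04 0 -.18 0 0 0;.07 .08 0 -.2 0 0 0;.07 .12 0 -.2 0 0 0;.07 .12 0 -.2 0 0 0;.07 .12 0 -.2 0 0 0'; python3 shot.py scene s9
```

```text
t: 16.9
tool_pos: [0.45, -0.2394, 0.2198]
tool_rot: [2.289, 2.144, 0.0]
contact_force: [0.8, -0.5, -1.0]
opening: 0.07
grip_force: 0.0
```

View pics/s9.png

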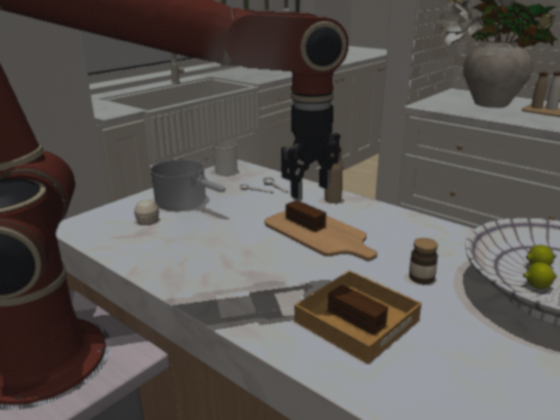

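The fitting sleeve lies flat on the board at (305,216) and the stuck one flat in the box at (357,308). The timer and jar haven't moved, and the gripper is clear.

```bash
python3 -c "
from station import ctrl
print(ctrl.finish_job())"
```

```text
the job is handed in; nothing more can be done
None
```

I tried both sleeves and handed the job in, with no verdict returned: the sleeve nearer the pan went fully home and lies flat on the cutting board, the other stuck part-way and lies flat in the box, and the jar and timer are where they stood.

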